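Shut and latch the hot-tool chest

TASK

The glue gun is back in its chest: slide the lid shut and latch it. Lift the drop bar over the lip of the keeper by its thumb pad and let the bar drop fully into the keeper's notch, pushing gently and never forcing the chest, and leave everything else on the table and chest where it is.

Things in the scene. Friction and masses are not known exactly. Their poses are not given: they have to be found in the camera images.
- chest: Plywood hot-tool chest, fixed, 420 mm long (its x) by 230 wide (y), deck top 110 mm above the table; origin at the centre of its underside. Chest +x is the way the lid slides shut. All the latch parts lie on its centre line (y = 0). Inside lies a yellow glue gun.
- keeper_place (a point): Mark on the deck, chest x = +132, under the dark steel keeper: a square-edged block 40 wide, top 28 mm above the deck. Along +x: lip 20 long, notch 17 long and 12 deep, back block 40 long. It is screwed on through slots, so the notch's centre lies up to 18 mm from this mark, either way along x; its true place is not reported: find it by feel.
- lid (a joint): Opening of the sliding wooden lid (172 x 200 x 8 mm), m: 0 = end stop at +x, 0.135 = fully open. About 2 N of friction; stays where left. The nose is over the notch's centre at N = 0.005 to 0.040, depending on the keeper. Bar down: nose strikes the lip at N + 0.029. Bar let go between N + 0.035 and N + 0.007 rests on the lip, below N - 0.003 on the back block (then push the lid back).
- latch (a joint): Angle of the steel gravity latch bar, rad; positive lifts its nose. A seesaw along chest x on a pivot on the lid, 156 mm above the table, at chest x = 50 mm minus the lid's opening. -0.12: hanging free in front of the keeper. 0: seated in the notch. 0.12: on top of the keeper. 0.30: upper stop, nose 18 mm clear over the keeper. Falls back by its weight; 1 to 3 N on the pad lifts it.
- thumb_pad (a point): Middle of the top of the thumb pad, the wide flat tail of the bar: 52 mm long in x, 44 wide, 4 thick, centred 50 mm from the pivot towards chest -x, 160 mm above the table when level. Pressing it down lifts the nose; its middle goes down 21 mm from hanging free to the upper stop.
- push_plate (a point): On the -x face of the upright steel plate on the lid, 64 mm wide, 4 thick, top edge 196 mm above the table; the point is on the centre line, 174 mm above the table, at chest x = 28 mm minus the lid's opening, 4 mm inside the pad's +x end. Push it to +x to shut the lid, its other face to open it. A closed fingertip on the pad can press down and push the plate at once.
- nose (a point): Middle of the underside of the bar's nose, a block 10 mm long in x, 14 wide, hanging 26 mm below the bar, 100 mm from the pivot towards chest +x. 126 mm above the table when seated in the notch, about 114 when hanging free, 138 when on top of the keeper. In lifting, the nose also swings up to 8 mm towards +x, so it must start at least that far clear of the lip.
- tape_roll: Bystander: clear tape roll, 52 mm across, 18 high, lying on the chest's deck beside the keeper; origin under its centre.
- vial: Bystander: small corked glass vial, 26 mm across, 55 high, standing on the chest's deck on the other side of the keeper; origin under its centre.
- paper_cup: Bystander: paper cup, 76 mm across, 95 high; origin under its centre.
- bag_box: Bystander: cardboard box 60 by 150 by 50 mm; origin under its centre.
- bead_tray: Bystander: clear divided tray 130 by 190 by 35 mm; origin under its centre.
- paint_bottle: Bystander: white paint bottle, 48 mm across, 130 high; origin under its centre.
- brush: Bystander: paint brush 200 mm long, lying on the table; origin under its middle.

How it is judged:
On the way:
1. the bar is lifted high enough to pass over the keeper's lip (value of joint latch above 0.11 rad), for 0.1 s.
At the end, for the whole second after the job is handed in: The bar's nose lies at rest in the keeper's notch: bar angle between -0.045 and 0.05 rad (hanging free it reads -0.12, on top of the keeper 0.12), lid open by less than 48 mm (it then covers the whole hatch), both at rest (value of joint latch between -0.045 and 0.05 rad and value of joint lid below 0.048 m and velocity of joint lid between -0.01 and 0.01 m/s and velocity of joint latch between -0.1 and 0.1 rad/s); the robot touches nothing.
It fails at once if the chest, lid or bar is forced: more than 35 N from the robot (contact force between any of the fingers, the arm and chest above 35 N).
It fails at once if a bystander is moved by more than 25 mm (distance of any of tape_roll, vial, paper_cup, bag_box, bead_tray, paint_bottle, brush from where it was at the start of the episode above 0.025 m).
It also fails if it takes over 54 s, if anything falls off the work surface, if the arm or the gripper's body presses on something with over 40 N, if the wrist force passes 120 N, or if a joint passes its speed limit or range.

ROBOT

A 7-joint arm with a two-finger parallel gripper is mounted at the origin on the work surface. World frame = base frame: x ahead of the robot, y to its left, z up, the work surface at z = 0. Lengths are in m, angles in rad, forces in N, time in s.
With the tool pointing down it reaches from about 0.35 to 0.9 m from the base axis. Payload 8.1 kg.
Tool frame: the origin (TCP) lies at the very end of the fingers, on their centre line; the grasp point (between the pads) lies 19 mm behind it; z points along the fingers, y is the line along which they close (so a half turn about z gives the same grasp; the last joint's range is limited). The gripper opens to 92 mm and grips with 3 to 60 N. Pads are 19 mm wide; open, the fingers measure 130 mm over their backs; the gripper's body (75 mm by 190 mm) begins 47 mm behind the grasp point.
Start: joints at [-1.303, 0.434, 0.025, 1.573, -0.012, 1.134, -0.075], TCP at [0.227, 0.583, 0.201] pointing down, gripper open.
Joint ranges: [-2.62, 2.62], [-0.44, 2.09], [-1.27, 1.32], [0.08, 2.57], [-1.32, 4.46], [0.12, 2], [-2.74, 2.74]. Speed limits (rad/s): [2.22, 2.22, 3.01, 3.01, 3.14, 3.14, 3.14].

INTERFACE

Orientations are given as a rotation vector (axis times angle).
In Python, from cell import arm gives the robot as it stands.
- The arm moves only by the tool jog_arm, never from a script. Its argument "rows" is a list of rows, each a list of 3 entries, a list of its own where there are three numbers: the shift along the world's x, y, z in cm, then the turn, a rotation vector about the world's x, y, z in degrees, then the opening, from 0 (shut) to 1 (fully open). A call has 1 to 8 rows; each row is the pose to reach, as a shift and turn from the pose commanded when the call began; what a row does not reach only later rows make up. A row lasts 1/8 s, in which the tool goes at most 62.5 mm and 10.7 degrees, less where a joint would pass 70% of its speed; a pose out of reach is approached as far as the arm can. A call with a gripper value outside its range is refused whole. The fingers move at their own pace and stop on an object; "newtons" is the grip in N (left out, the last holds). Time passes only in rows, so rows that repeat a pose let the fingers close. It gives the time, the measured TCP pose, the force, the opening and the grip force at its end, in the units of the state.
- arm.observe(): the state, without advancing time (a new reading comes with each control period).
- arm.get_image(name): name is "scene" or "top" or "wrist"; returns a dict with "img" (384x512x3 uint8, red, green, blue), "depth" (384x512 float32, m along the optical axis (not along the pixel's ray), 0 where there is no reading), "fx", "fy", "cx", "cy" (pixels), "dist_coeffs" ([k1, k2, p1, p2, k3] as OpenCV has them; the pictures are not rectified), "rvec" (rotation vector, rad) and "tvec" (3), from world to camera coordinates, as OpenCV has them; the wrist camera has in their place "mount" (4x4, takes a point from camera to tool coordinates, whose origin is the TCP and whose axes are the flange's). Camera axes: x right, y down, z forward; pixel columns grow to the right and rows downward; lengths in m; the calibration is good to about 2 mm. A picture is of the moment at which its call begins: read the wrist's pose just before it.
- arm.sign_off(): hands the job in; it is judged then, once.
The state is a dict: "clock": time; "joints": joint angles; "dq": joint speeds; "joint_efforts": joint torques, N m; "position": TCP position; "ee_rot": TCP orientation; "force": force on the tool from outside, world axes, zero at the start; "ft_torque": the same for the moment, N m; "width": opening from 0.0 (shut) to 1.0 (fully open); "gripper_force": force on a finger pad.
Only numpy, scipy, OpenCV 4.12 (cv2) and the standard library are available. Lean on these libraries where they do the work, as an engineer would, in place of code of your own. Each camera call takes 0.05 s, during which the arm holds its last target. There are 200 camera calls.

## Working session

There is one attempt and no reset: what is moved stays moved. The work goes in short steps, Python scripts to look and compute and a tool call to move; the robot and the scene stay as the last step left them, time stands still between calls to the robot, and variables do not carry over. Pictures are saved under pics/ and viewed, at most 10 in all, crops included, and the job is handed in when it is done.

Besides the shell and the picture viewer there is one more tool, called after "Emit:" by a JSON object that holds its "api" and its "payload". jog_arm: Moves the arm, as the interface text tells. Its arguments: {"type":"object","properties":{"rows":{"type":"array","items":{"type":"array"}},"newtons":{"type":"number"}},"required":["rows"]}

```bash
mkdir -p pics; cat > h.py <<'E'
import numpy as np, cv2
from cell import arm
def cam(n):
    return arm.get_image(n)
def pts(d):
    """world xyz per pixel from depth (static cameras)"""
    h,w=d["depth"].shape
    u,v=np.meshgrid(np.arange(w),np.arange(h))
    K=np.array([[d["fx"],0,d["cx"]],[0,d["fy"],d["cy"]],[0,0,1.]])
    n=cv2.undistortPoints(np.stack([u,v],-1).reshape(-1,1,2).astype(float),K,np.array(d["dist_coeffs"])).reshape(h,w,2)
    z=d["depth"]; P=np.dstack([n*z[...,None],z])
    R=cv2.Rodrigues(np.array(d["rvec"],float))[0]
    P=(P-np.array(d["tvec"]).reshape(3))@R
    P[z==0]=np.nan
    return P
E
python3 - <<'E'
from h import *
s=arm.observe();print(s)
for n in("top","scene"):
    d=cam(n);P=pts(d);np.savez(n+".npz",P=P,img=d["img"])
    cv2.imwrite(f"pics/{n}1.png",d["img"][...,::-1]); print(n,d["rvec"],d["tvec"])
E
```

```text
{'clock': 0.0, 'joints': array([-1.30259865,  0.43520484,  0.02496737,  1.57409586, -0.01160103,
        1.13397627, -0.07509097]), 'dq': array([ 0.00058673,  0.00020698, -0.00048801, -0.00231401,  0.00101784,
        0.00031389,  0.00092198]), 'joint_efforts': array([ 2.63912298e-04, -6.67844725e+01,  9.85108763e-01, -3.14465368e+01,
       -6.06732233e-02,  4.29767312e-02,  1.45831241e-04]), 'position': array([0.22633041, 0.58199741, 0.20015668]), 'ee_rot': array([-5.79175727e-01, -3.08759150e+00,  2.40658420e-03]), 'force': array([0.28499485, 0.77748566, 0.41745543]), 'ft_torque': array([ 0.03238486,  0.00113872, -0.00944379]), 'gripper_force': 0.0, 'width': 1.0024711914281104}
top [ 2.13734037 -2.144099    0.16572252] [0.02510695 0.57039891 1.41848468]
scene [ 2.15334492  0.9664815  -0.44745143] [-0.36807694 -0.18671959  1.39562292]
```

View pics/top1.png

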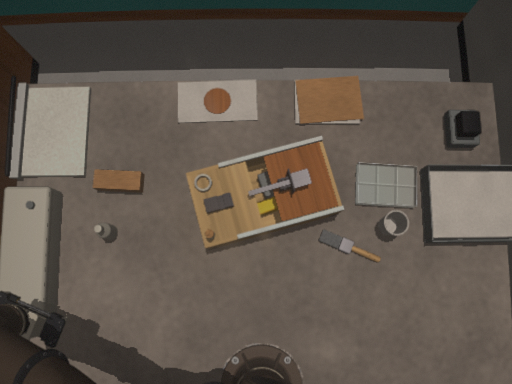

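View pics/scene1.png

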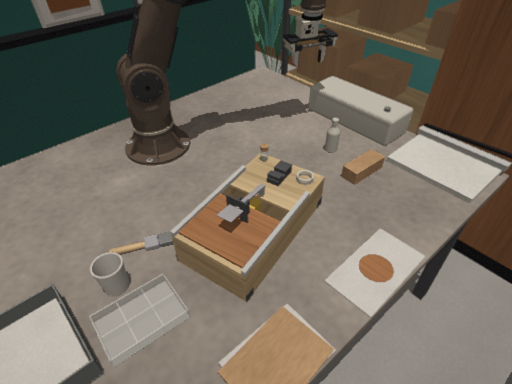

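The top view shows the chest centred near (265,193) with the keeper at (218,203), the pad at (300,180) and the plate at (291,182). The vial is at (209,235) and the tape at (203,182). Chest +x points image-left, which is about world +y.

```bash
python3 - <<'E'
from h import *
f=np.load("top.npz");P=f["P"];img=f["img"]
u,v=np.meshgrid(np.arange(512),np.arange(384))
roi=(u>170)&(u<352)&(v>125)&(v<255)
m=roi&(P[...,2]>.09)&(P[...,2]<.25)
r=cv2.minAreaRect(P[m][:,:2].astype(np.float32)*1000);print(r)
c=np.array(r[0])/1000
w,h=r[1];a=np.deg2rad(r[2]); ax=np.array([np.cos(a),np.sin(a)]) if w>h else np.array([-np.sin(a),np.cos(a)])
if ax[1]<0: ax=-ax
ay=np.array([-ax[1],ax[0]]);print("c",c,"ax",ax,np.degrees(np.arctan2(ax[1],ax[0])))
Q=np.dstack([(P[...,:2]-c)@ax,(P[...,:2]-c)@ay,P[...,2]])*1000
np.set_printoptions(precision=1,suppress=True)
for n,(uu,vv) in dict(pad=(301,180),plate=(291,182),keeper=(218,203),bar=(270,188),nose=(253,191),vial=(209,234),tape=(196,183),lid=(320,190),deckL=(195,205)).items(): print(n,Q[vv,uu],P[vv,uu]*1000)
def st(n,mm): print(n,mm.sum(),np.nanmin(Q[mm],0),np.nanmax(Q[mm],0),np.nanmedian(Q[mm],0))
g=img.astype(int);sat=g.max(2)-g.min(2)
st("keeper",roi&(abs(Q[...,1])<35)&(Q[...,0]>85)&(Q[...,0]<190)&(g.max(2)<90)&(Q[...,2]>118))
st("plate",roi&(Q[...,2]>182)&(Q[...,2]<205))
st("padbar",roi&(Q[...,2]>138)&(Q[...,2]<180)&(abs(Q[...,1])<30))
st("pad",roi&(Q[...,2]>138)&(Q[...,2]<180)&(abs(Q[...,1])<30)&(Q[...,0]<-40))
E
```

```text
((578.3096923828125, -8.100418090820312), (232.34690856933594, 422.4959716796875), 15.248978614807129)
c [ 0.57830969 -0.00810042] ax [-0.26301402  0.96479201] 105.24897861480713
pad [-106.6    7.2  172.2] [ 599.4 -112.8  172.2]
plate [-76.2   7.2 184.1] [591.4 -83.5 184.1]
keeper [137.8   1.2 127. ] [540.9 124.5 127. ]
bar [-17.2   3.4 155.8] [579.6 -25.6 155.8]
nose [ 31.5  -2.3 148.7] [572.2  22.9 148.7]
vial [182.9  85.4 168.3] [447.8 145.9 168.3]
tape [185.9 -76.3 111.8] [603.  191.3 111.8]
lid [-159.8   42.4  120.2] [ 579.4 -173.5  120.2]
deckL [205.2 -14.  109. ] [537.8 193.6 109. ]
keeper 378 [ 98.2 -19.1 118.5] [176.5  20.9 147.7] [137.9   2.  136.9]
plate 39 [-79.5 -30.6 182.4] [-74.6  31.2 191.7] [-76.8   1.1 187.5]
padbar 772 [-132.2  -29.4  138. ] [177.9  28.7 179.6] [-53.4   0.7 159.5]
pad 446 [-132.2  -29.4  138.3] [-40.5  28.7 179.6] [-91.3   0.9 165.3]
```

The chest fits 422 x 232 mm at yaw 105.2°, matching its stated size. The lid is open about 107 mm and the keeper notch is near chest x = 127, so N is about 0.022. I'll move above the pad with the fingers shut and the finger line along chest y.

Emit:
{"api": "jog_arm", "payload": {"rows": [[[4.5,-8,4],[0,0,-7],0],[[9,-16,4],[0,0,-14],0],[[13.5,-24.5,4],[0,0,-21],0],[[17,-30,4],[0,0,-27],0],[[20,-35,4],[0,0,-33],0],[[23,-40,4],[0,0,-40],0],[[26,-45,4],[0,0,-47],0],[[28.5,-50,4],[0,0,-53.6],0]]}}

```text
clock: 1.1
position: [0.4725, 0.1517, 0.2406]
ee_rot: [-1.914, -2.491, -0.0]
force: [0.7, -0.4, 0.5]
width: 0.177
gripper_force: 0.0
```

Emit:
{"api": "jog_arm", "payload": {"rows": [[[3,-6,0],[0,0,0],0],[[6,-12,0],[0,0,0],0],[[9,-18,0],[0,0,0],0],[[9,-18,0],[0,0,0],0],[[9,-18,0],[0,0,0],0]]}}

```text
clock: 1.72
position: [0.5617, -0.027, 0.2401]
ee_rot: [-1.911, -2.493, 0.001]
force: [0.1, 0.5, 0.1]
width: 0.004
gripper_force: 0.0
```

Emit:
{"api": "jog_arm", "payload": {"rows": [[[2,-3.6,0],[0,0,0],0],[[4.1,-7.3,0],[0,0,0],0],[[4.1,-7.3,-2.5],[0,0,0],0],[[4.1,-7.3,-3.5],[0,0,0],0],[[4.1,-7.3,-3.5],[0,0,0],0]]}}

```text
clock: 2.35
position: [0.6023, -0.097, 0.205]
ee_rot: [-1.904, -2.496, 0.0]
force: [-1.0, -0.2, 0.7]
width: 0.008
gripper_force: 0.0
```

```bash
python3 - <<'E'
from h import *
s=arm.observe();print(s["position"],s["force"])
d=cam("scene");P=pts(d)
cv2.imwrite("pics/s2.png",cv2.resize(d["img"][140:260,160:320,::-1],(800,600),interpolation=cv2.INTER_CUBIC))
E
```

```text
[ 0.60225144 -0.09702151  0.2049733 ] [-1.00324348 -0.23923258  0.66710536]
```

View pics/s2.png

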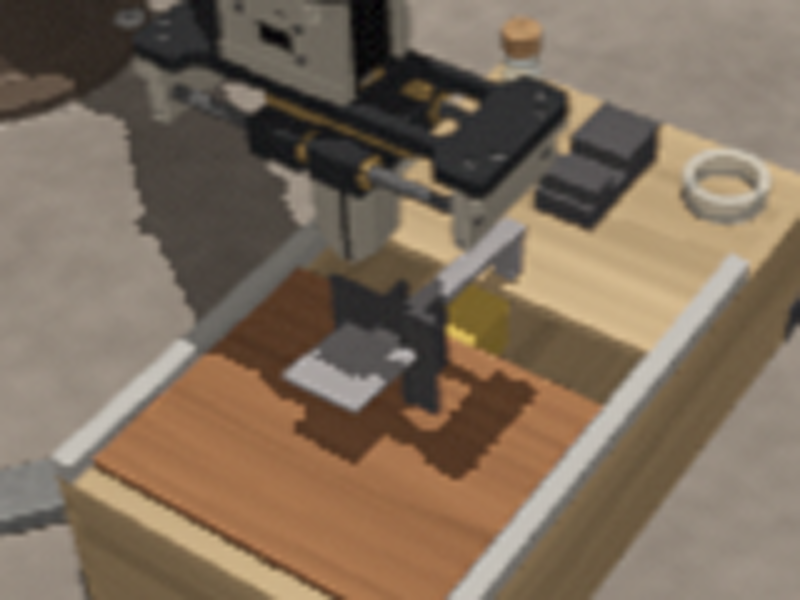

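The closed fingertip is above the pad (pad at crop 350,350, plate at 390,310) with clear space to the plate. Now I press down slowly.

Emit:
{"api": "jog_arm", "payload": {"rows": [[[0,0,-1.5],[0,0,0],0],[[0,0,-3],[0,0,0],0],[[0,0,-3.7],[0,0,0],0],[[0,0,-4.2],[0,0,0],0],[[0,0,-4.5],[0,0,0],0],[[0,0,-4.5],[0,0,0],0]]}}

```text
clock: 3.15
position: [0.603, -0.0995, 0.1606]
ee_rot: [1.909, 2.495, 0.0]
force: [-0.9, -0.1, 0.0]
width: 0.003
gripper_force: 0.0
```

Emit:
{"api": "jog_arm", "payload": {"rows": [[[0,0,-0.4],[0,0,0],0],[[0,0,-0.8],[0,0,0],0],[[0,0,-0.8],[0,0,0],0]]}}

```text
clock: 3.52
position: [0.6027, -0.0993, 0.1522]
ee_rot: [-1.909, -2.494, 0.0]
force: [0.1, -0.5, -0.1]
width: 0.008
gripper_force: 0.0
```

```bash
cat > look.py <<'E'
import sys
from h import *
s=arm.observe();print(s["position"],s["force"])
c=np.array([.5783,-.0081]);ax=np.array([-.263,.9648]);ay=np.array([-.9648,-.263])
print("tip chest",(s["position"][:2]-c)@ax,(s["position"][:2]-c)@ay)
d=cam("scene")
cv2.imwrite(f"pics/{sys.argv[1]}.png",cv2.resize(d["img"][140:260,160:320,::-1],(800,600),interpolation=cv2.INTER_CUBIC))
E
python3 look.py s3
```

```text
[ 0.60267016 -0.09934682  0.1522239 ] [ 0.07947252 -0.4725132  -0.11584833]
tip chest -0.09444428255036418 0.00048558485128240986
```

View pics/s3.png

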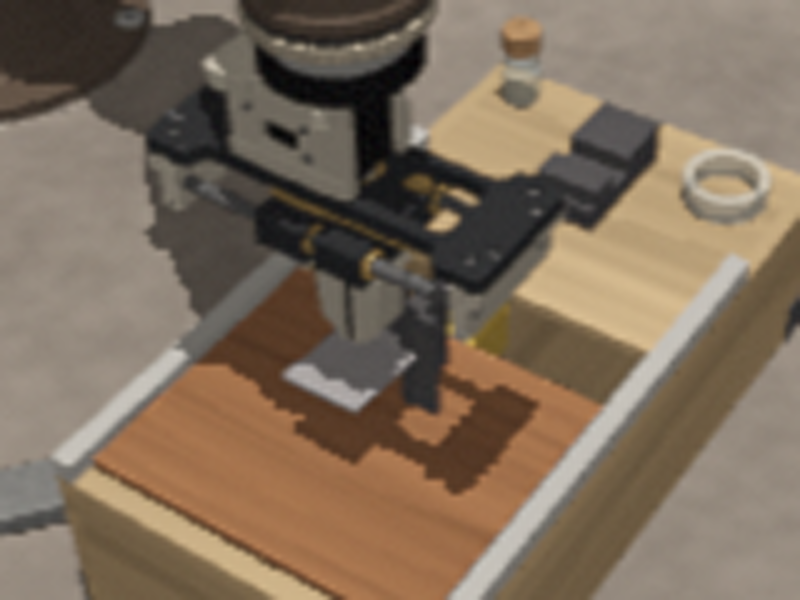

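The pad does not look moved yet (corners still at 283,372 and 350,410) and the force is nil, so I continue down in small steps.

Emit:
{"api": "jog_arm", "payload": {"rows": [[[0,0,-0.3],[0,0,0],0],[[0,0,-0.6],[0,0,0],0],[[0,0,-0.6],[0,0,0],0]]}}

```text
clock: 3.95
position: [0.6027, -0.0994, 0.1462]
ee_rot: [-1.909, -2.494, 0.0]
force: [-0.5, -0.3, -0.4]
width: 0.003
gripper_force: 0.0
```

```bash
python3 - <<'E'
from h import *
f=np.load("scene.npz");A=f["P"];d=cam("scene");B=pts(d)
s=arm.observe();print(s["position"],s["force"],s["joint_efforts"])
np.set_printoptions(precision=1,suppress=True)
for (u,v) in [(221,217),(225,220),(230,221),(235,215),(219,214),(258,189),(262,187)]:
    print((u,v),A[v,u]*1000,B[v,u]*1000)
E
```

```text
[ 0.60282303 -0.09941452  0.1464393 ] [ 0.64407985 -0.70609922 -0.03994785] [-1.17977985e-02 -6.29017282e+01  8.42636257e+00 -2.82712144e+01
 -3.55401461e-02  5.83470776e-02  8.04538548e-03]
(221, 217) [ 606.8 -139.   168.4] [ 605.8 -138.3  167.1]
(225, 220) [ 584.2 -113.2  121.1] [ 586.5 -114.7  124. ]
(230, 221) [ 631.4 -130.4  167.4] [ 630.9 -130.1  166.8]
(235, 215) [ 621.6 -107.   164.4] [ 622.7 -107.9  165.9]
(219, 214) [ 594.7 -136.   167.5] [ 595.2 -136.3  168.1]
(258, 189) [577.1   9.1 150.9] [684.9 -85.9 280.4]
(262, 187) [576.7  24.3 148.8] [686.  -75.2 280.6]
```

```bash
python3 - <<'E'
from h import *
np.set_printoptions(precision=0,suppress=True)
c=np.array([.5783,-.0081]);ax=np.array([-.263,.9648]);ay=np.array([-.9648,-.263])
d=cam("scene");P=pts(d);Q=np.dstack([(P[...,:2]-c)@ax,(P[...,:2]-c)@ay,P[...,2]])*1000
for v in range(192,220,2):print(v,[tuple(int(round(x)) if x==x else None for x in Q[v,u]) for u in range(222,250,4)])
cv2.imwrite("pics/s4.png",cv2.resize(d["img"][180:230,205:265,::-1],(720,600),interpolation=cv2.INTER_CUBIC))
E
```

```text
192 [(-125, 3, 247), (-129, -12, 257), (-128, -24, 262), (-123, -30, 261), (-106, -29, 248), (-115, -47, 263), (-120, -62, 274)]
194 [(-25, 91, 118), (-128, -11, 250), (-130, -24, 257), (-124, -31, 257), (-107, -29, 242), (87, 104, 24), (-128, -67, 278)]
196 [(-35, 83, 122), (-130, -12, 246), (-130, -24, 251), (-124, -31, 250), (-123, -41, 255), (-119, -50, 256), (-27, 6, 155)]
198 [(-40, 79, 121), (-104, 10, 207), (-130, -23, 245), (-123, -29, 242), (-94, -19, 214), (-123, -52, 254), (-118, -60, 254)]
200 [(-46, 75, 120), (-106, 10, 202), (-105, -2, 207), (-104, -14, 213), (-95, -19, 208), (-49, 4, 159), (-124, -64, 254)]
202 [(-51, 71, 119), (-103, 13, 191), (-102, 0, 197), (-104, -14, 206), (-95, -19, 201), (-79, -19, 188), (None, None, None)]
204 [(-59, 65, 121), (-106, 11, 188), (-105, -1, 193), (-103, -12, 198), (-92, -15, 190), (-81, -19, 183), (-81, -32, 189)]
206 [(-65, 61, 120), (-60, 50, 122), (-104, 0, 184), (-105, -13, 193), (-79, -5, 167), (-79, -18, 174), (-80, -31, 181)]
208 [(-70, 57, 119), (-98, 19, 163), (-104, 1, 178), (-105, -13, 185), (-82, -7, 163), (-80, -18, 167), (-79, -30, 173)]
210 [(-112, 20, 167), (-105, 14, 164), (-100, 5, 165), (-93, -3, 163), (-87, -11, 163), (-82, -20, 163), (-81, -31, 168)]
212 [(-118, 16, 167), (-112, 8, 167), (-107, 0, 166), (-100, -8, 165), (-94, -16, 164), (-86, -23, 161), (-80, -30, 160)]
214 [(-124, 11, 168), (-119, 3, 168), (-113, -5, 167), (-108, -14, 168), (-101, -21, 166), (-80, -17, 145), (-79, -30, 152)]
216 [(-128, 8, 166), (-124, -1, 168), (-118, -9, 167), (-112, -16, 165), (-72, 2, 120), (-80, -17, 138), (-79, -29, 144)]
218 [(-99, 35, 117), (-131, -6, 169), (-123, -12, 166), (-118, -21, 167), (-78, -2, 120), (-80, -16, 130), (-79, -29, 136)]
```

View pics/s4.png

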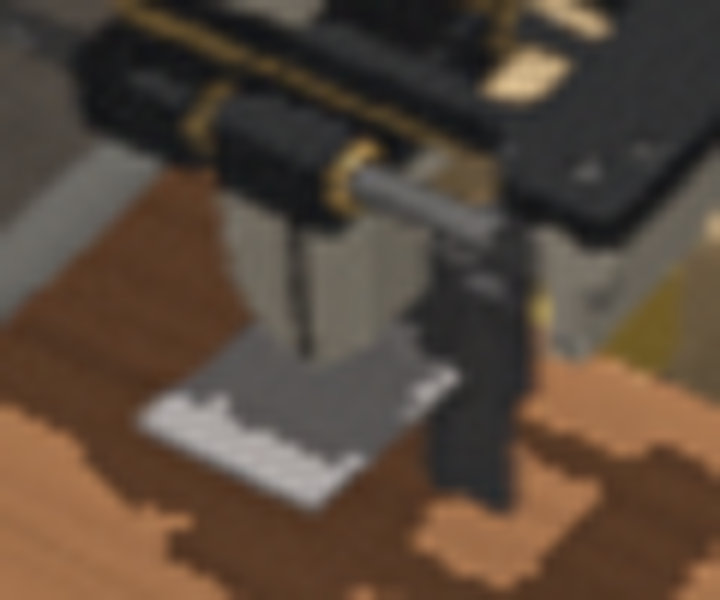

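This close view shows the real fingertip (crop 305,355) is still 5–7 mm above the pad. The visible tip is near z = 172 although the reported TCP z is 146, so I go on by feel.

Emit:
{"api": "jog_arm", "payload": {"rows": [[[0,0,-0.3],[0,0,0],0],[[0,0,-0.6],[0,0,0],0],[[0,0,-0.9],[0,0,0],0],[[0,0,-0.9],[0,0,0],0]]}}

```text
clock: 4.55
position: [0.6029, -0.0996, 0.1375]
ee_rot: [1.909, 2.495, -0.0]
force: [-0.7, -0.9, 2.0]
width: 0.006
gripper_force: 0.7
```

Contact at about 2 N. Press another 10 mm.

Emit:
{"api": "jog_arm", "payload": {"rows": [[[0,0,-0.3],[0,0,0],0],[[0,0,-0.6],[0,0,0],0],[[0,0,-0.9],[0,0,0],0],[[0,0,-1.0],[0,0,0],0],[[0,0,-1.0],[0,0,0],0]]}}

```text
clock: 5.18
position: [0.603, -0.0995, 0.1276]
ee_rot: [1.909, 2.495, 0.0]
force: [0.3, -1.9, 3.2]
width: 0.005
gripper_force: 1.3
```

```bash
cat > q.py <<'E'
from h import *
c=np.array([.5783,-.0081]);ax=np.array([-.263,.9648]);ay=np.array([-.9648,-.263])
s=arm.observe();print(s["clock"],s["position"].round(4),s["force"].round(1),"chest tip",((s["position"][:2]-c)@ax).round(4),((s["position"][:2]-c)@ay).round(4),"Fx",(s["force"][:2]@ax).round(1))
def Qf(n):
    P=pts(cam(n));return np.dstack([(P[...,:2]-c)@ax,(P[...,:2]-c)@ay,P[...,2]])*1000
def rep(n):
    Q=Qf(n);x,y,z=Q[...,0],Q[...,1],Q[...,2]
    with np.errstate(all="ignore"):
        b=(abs(y-1)<7)&(z>135)&(z<200)&(x>-60)&(x<100)
        for lo in range(-60,100,10):
            m=b&(x>=lo)&(x<lo+10)
            if m.sum()>1: print(n,lo+5,m.sum(),"top z",np.percentile(z[m],80).round(1),"xmax",x[m].max().round(1))
        pd=(abs(y)<24)&(z>140)&(z<178)&(x<s_x-12)&(x>s_x-45)
        if pd.sum(): print(n,"pad n",pd.sum(),"x min",np.percentile(x[pd],3).round(1),"z fit",np.polyfit(x[pd],z[pd],1).round(3))
        pl=(abs(y)>20)&(abs(y)<34)&(z>150)&(z<197)&(x>-130)&(x<60)
        if pl.sum(): print(n,"plate x",np.median(x[pl]).round(1),pl.sum())
s_x=((s["position"][:2]-c)@ax)*1000
if __name__=="__main__": rep("scene");rep("top")
E
python3 q.py
```

```text
5.175 [ 0.603  -0.0995  0.1276] [ 0.3 -1.9  3.2] chest tip -0.0947 0.0002 Fx -1.9
scene -55 4 top z 163.1 xmax -50.4
scene -45 5 top z 162.6 xmax -44.5
scene -25 13 top z 169.7 xmax -20.2
scene -15 5 top z 171.9 xmax -17.1
scene -5 5 top z 174.8 xmax -1.6
scene 15 11 top z 181.0 xmax 19.6
scene 25 13 top z 183.0 xmax 29.8
scene 35 15 top z 185.7 xmax 39.7
scene 45 7 top z 186.3 xmax 42.7
scene pad n 151 x min -131.9 z fit [  0.245 172.956]
scene plate x -79.6 45
top -25 8 top z 170.9 xmax -20.3
top -15 17 top z 169.9 xmax -10.6
top -5 19 top z 175.0 xmax -0.2
top 5 17 top z 177.4 xmax 9.7
top 15 18 top z 181.8 xmax 19.6
top 25 17 top z 184.8 xmax 29.7
top 35 19 top z 186.6 xmax 40.0
top 45 22 top z 187.3 xmax 49.3
top 55 5 top z 163.1 xmax 51.9
```

The bar is up at about 0.24 rad. Now I push along chest +x with the pad held down.

Emit:
{"api": "jog_arm", "payload": {"rows": [[[-0.08,0.29,0],[0,0,0],0],[[-0.16,0.58,0],[0,0,0],0],[[-0.24,0.87,0],[0,0,0],0],[[-0.37,1.35,0],[0,0,0],0],[[-0.53,1.93,0],[0,0,0],0],[[-0.53,1.93,0],[0,0,0],0]]}}

```text
clock: 6.02
position: [0.5973, -0.0788, 0.1275]
ee_rot: [-1.907, -2.495, -0.001]
force: [0.3, 0.5, 2.0]
width: 0.0
gripper_force: 1.1
```

```bash
python3 q.py
```

```text
6.025 [ 0.5973 -0.0788  0.1275] [0.3 0.5 2. ] chest tip -0.0732 0.0002 Fx 0.4
scene -25 10 top z 163.4 xmax -20.5
scene -5 7 top z 169.8 xmax -0.0
scene 5 7 top z 171.4 xmax 6.8
scene 15 4 top z 175.5 xmax 19.4
scene 35 8 top z 180.2 xmax 39.8
scene 45 12 top z 182.8 xmax 49.2
scene 55 14 top z 184.9 xmax 59.6
scene 65 10 top z 185.8 xmax 66.0
scene 95 2 top z 137.8 xmax 99.9
scene pad n 148 x min -110.1 z fit [  0.229 166.171]
scene plate x -58.0 46
top -5 2 top z 173.0 xmax -0.2
top 5 15 top z 171.8 xmax 9.3
top 15 19 top z 176.3 xmax 19.7
top 25 18 top z 176.7 xmax 30.0
top 35 17 top z 181.4 xmax 39.8
top 45 18 top z 183.7 xmax 50.0
top 55 17 top z 187.0 xmax 59.6
top 65 23 top z 185.7 xmax 69.5
top 75 8 top z 163.9 xmax 74.0
```

Emit:
{"api": "jog_arm", "payload": {"rows": [[[-0.16,0.58,0],[0,0,0],0],[[-0.32,1.16,0],[0,0,0],0],[[-0.48,1.74,0],[0,0,0],0],[[-0.64,2.32,0],[0,0,0],0],[[-0.8,2.9,0],[0,0,0],0],[[-1.0,3.65,0],[0,0,0],0],[[-1.16,4.25,0],[0,0,0],0],[[-1.16,4.25,0],[0,0,0],0]]}}

```text
clock: 7.12
position: [0.5856, -0.0363, 0.1275]
ee_rot: [-1.907, -2.495, -0.001]
force: [-0.6, 0.6, 2.3]
width: 0.005
gripper_force: 1.1
```

```bash
python3 q.py
```

```text
7.125 [ 0.5856 -0.0363  0.1275] [-0.6  0.6  2.3] chest tip -0.0291 0.0003 Fx 0.8
scene -55 19 top z 143.8 xmax -50.8
scene -45 26 top z 165.5 xmax -40.0
scene -35 56 top z 183.1 xmax -33.2
scene 15 3 top z 163.1 xmax 19.1
scene 25 8 top z 165.5 xmax 29.6
scene 45 4 top z 170.9 xmax 48.6
scene 55 5 top z 171.8 xmax 54.9
scene 65 5 top z 175.0 xmax 69.6
scene 75 2 top z 174.9 xmax 70.8
scene 85 7 top z 181.5 xmax 89.8
scene 95 11 top z 183.0 xmax 98.4
scene pad n 133 x min -66.3 z fit [  0.274 158.603]
scene plate x -14.1 48
top 45 3 top z 171.8 xmax 49.6
top 55 15 top z 175.3 xmax 59.8
top 65 17 top z 178.1 xmax 69.3
top 75 18 top z 179.5 xmax 79.8
top 85 17 top z 181.6 xmax 89.8
top 95 18 top z 185.2 xmax 99.8
```

Emit:
{"api": "jog_arm", "payload": {"rows": [[[0,0,0.4],[0,0,0],0],[[0,0,0.8],[0,0,0],0],[[0,0,1.2],[0,0,0],0],[[0,0,1.6],[0,0,0],0],[[0,0,1.6],[0,0,0],0]]}}

```text
clock: 7.85
position: [0.5862, -0.0377, 0.144]
ee_rot: [1.909, 2.494, 0.001]
force: [0.1, 0.9, 0.3]
width: 0.004
gripper_force: 0.0
```

```bash
python3 q.py
```

```text
7.85 [ 0.5862 -0.0377  0.144 ] [0.1 0.9 0.3] chest tip -0.0306 0.0001 Fx 0.8
scene -55 14 top z 152.9 xmax -51.3
scene -45 34 top z 186.9 xmax -40.0
scene -35 33 top z 186.7 xmax -30.3
scene -25 13 top z 156.4 xmax -21.0
scene -15 4 top z 158.5 xmax -12.5
scene -5 2 top z 157.7 xmax -6.8
scene 15 6 top z 161.7 xmax 19.4
scene 35 7 top z 164.2 xmax 38.9
scene 45 2 top z 164.4 xmax 43.1
scene pad n 138 x min -68.0 z fit [1.36000e-01 1.59371e+02]
scene plate x -14.4 76
top 45 2 top z 167.4 xmax 49.5
top 55 16 top z 169.0 xmax 59.9
top 65 17 top z 169.1 xmax 69.3
top 75 18 top z 170.9 xmax 79.7
top 85 18 top z 171.0 xmax 89.8
top 95 17 top z 172.8 xmax 99.4
```

The bar rests on the lip at 0.12. I push the plate gently with the pad free.

Emit:
{"api": "jog_arm", "payload": {"rows": [[[-0.05,0.19,0],[0,0,0],0],[[-0.1,0.39,0],[0,0,0],0],[[-0.16,0.58,0],[0,0,0],0],[[-0.21,0.77,0],[0,0,0],0],[[-0.26,0.96,0],[0,0,0],0],[[-0.32,1.16,0],[0,0,0],0],[[-0.32,1.16,0],[0,0,0],0]]}}

```text
clock: 8.82
position: [0.5827, -0.0256, 0.1436]
ee_rot: [-1.908, -2.495, -0.0]
force: [0.1, -0.7, -0.5]
width: 0.005
gripper_force: 0.5
```

```bash
python3 q.py | egrep "chest|pad|plate|top 8|top 9"
```

```text
8.825 [ 0.5827 -0.0256  0.1436] [ 0.1 -0.7 -0.5] chest tip -0.0181 0.0004 Fx -0.7
scene pad n 163 x min -59.8 z fit [1.55000e-01 1.59271e+02]
scene plate x -6.2 82
top 85 18 top z 170.4 xmax 89.8
top 95 16 top z 172.5 xmax 99.5
```

Emit:
{"api": "jog_arm", "payload": {"rows": [[[-0.03,0.12,0],[0,0,0],0],[[-0.07,0.24,0],[0,0,0],0],[[-0.1,0.36,0],[0,0,0],0],[[-0.13,0.48,0],[0,0,0],0],[[-0.16,0.6,0],[0,0,0],0],[[-0.18,0.68,0],[0,0,0],0]]}}

```text
clock: 9.68
position: [0.5809, -0.019, 0.1436]
ee_rot: [-1.909, -2.495, -0.0]
force: [-0.4, -0.8, 0.5]
width: 0.006
gripper_force: 0.6
```

```bash
python3 q.py | egrep "chest|pad|plate|top 8|top 9"
```

```text
9.675 [ 0.5809 -0.019   0.1436] [-0.4 -0.8  0.5] chest tip -0.0112 0.0004 Fx -0.7
scene pad n 157 x min -53.3 z fit [1.27000e-01 1.58442e+02]
scene plate x 0.5 82
top 85 18 top z 168.9 xmax 89.8
top 95 17 top z 169.2 xmax 99.5
```

Emit:
{"api": "jog_arm", "payload": {"rows": [[[-0.02,0.08,0],[0,0,0],0],[[-0.05,0.16,0],[0,0,0],0],[[-0.07,0.24,0],[0,0,0],0],[[-0.09,0.32,0],[0,0,0],0],[[-0.1,0.38,0],[0,0,0],0]]}}

```text
clock: 10.4
position: [0.58, -0.0157, 0.1436]
ee_rot: [1.909, 2.494, -0.0]
force: [1.0, -3.0, -0.2]
width: 0.005
gripper_force: 1.3
```

```bash
python3 q.py | egrep "chest|pad|plate|top 8|top 9"
```

```text
10.4 [ 0.58   -0.0157  0.1436] [ 1.  -3.  -0.2] chest tip -0.0078 0.0003 Fx -3.2
scene pad n 147 x min -49.8 z fit [2.20000e-02 1.60458e+02]
scene plate x 3.6 91
top 85 17 top z 162.8 xmax 89.8
top 95 18 top z 162.1 xmax 99.5
```

The bar dropped level (slope 0.02 rad) and the push force rose slightly. Now I back off and rise clear.

Emit:
{"api": "jog_arm", "payload": {"rows": [[[0.13,-0.48,0],[0,0,0],0],[[0.21,-0.8,0.5],[0,0,0],0],[[0.21,-0.8,3],[0,0,0],0],[[0.21,-0.8,7],[0,0,0],0],[[0.21,-0.8,12],[0,0,0],0],[[0.21,-6,15],[0,0,0],0],[[0.21,-10,15],[0,0,0],0],[[0.21,-10,15],[0,0,0],0]]}}

```text
clock: 11.5
position: [0.5815, -0.1199, 0.2947]
ee_rot: [1.916, 2.487, -0.001]
force: [0.4, 0.8, 0.6]
width: 0.005
gripper_force: 0.0
```

```bash
python3 q.py; python3 look.py s5
```

```text
11.5 [ 0.5815 -0.1199  0.2947] [0.4 0.8 0.6] chest tip -0.1087 0.0263 Fx 0.7
scene -55 2 top z 160.5 xmax -50.3
scene -45 17 top z 160.1 xmax -40.4
scene -35 14 top z 160.2 xmax -30.2
scene -25 15 top z 161.2 xmax -20.8
scene -15 14 top z 161.1 xmax -10.2
scene -5 16 top z 160.9 xmax -0.1
scene 5 39 top z 185.2 xmax 8.5
scene 15 2 top z 159.4 xmax 13.2
scene 35 5 top z 161.5 xmax 39.8
scene 45 9 top z 160.6 xmax 49.8
scene 55 11 top z 159.8 xmax 59.8
scene 65 8 top z 160.6 xmax 66.9
scene 75 11 top z 160.7 xmax 80.0
scene 85 7 top z 160.7 xmax 87.3
scene 95 11 top z 159.6 xmax 98.6
scene plate x 4.3 126
top -45 15 top z 162.2 xmax -40.0
top -35 16 top z 159.7 xmax -30.4
top -25 17 top z 161.7 xmax -20.5
top -15 17 top z 161.7 xmax -10.1
top -5 17 top z 162.1 xmax -0.5
top 5 16 top z 188.1 xmax 9.5
top 15 17 top z 162.9 xmax 19.4
top 25 16 top z 163.7 xmax 29.2
top 35 18 top z 161.7 xmax 39.9
top 45 17 top z 164.2 xmax 50.0
top 55 15 top z 161.7 xmax 59.8
top 65 19 top z 162.8 xmax 69.9
top 75 17 top z 165.1 xmax 79.6
top 85 16 top z 163.8 xmax 89.8
top 95 18 top z 162.1 xmax 99.5
top plate x -0.1 52
[ 0.58203507 -0.11538226  0.29367229] [-0.16592655 -0.076876    0.34733923]
tip chest -0.104488251006493 0.02461163504178707
```

View pics/s5.png

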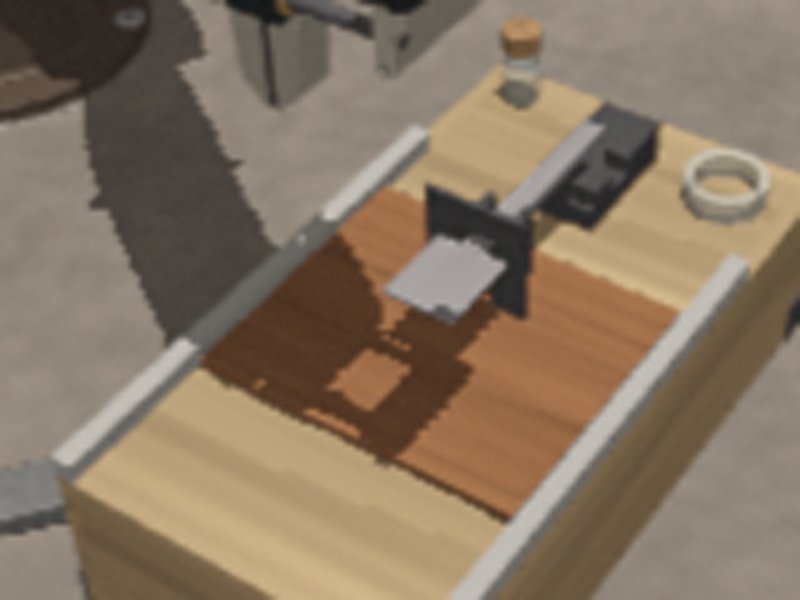

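The bar is level over the keeper with its nose down in the notch (crop 590,180). The lid is open about 24 mm, the vial and tape have not moved, and the arm is clear.

```bash
python3 -c "
from cell import arm
print(arm.sign_off())"
```

```text
the job is handed in; nothing more can be done
None
```

I slid the lid shut to about 24 mm open and the drop bar fell level into the keeper's notch; the measured force stayed under 4 N, the vial and tape roll had not moved in the last picture (I did not check the table items again), and I handed the job in at about 12 s with the arm clear (the hand-in returned no verdict).

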